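# Clamp the freshly glued keepsake box

### The job

Stand the freshly glued wooden box upright on the clamp's wooden bed, roughly centred, with its two wider sides facing the jaws, and let it go. Then pump the two red squeeze grips of the clamp until the orange sprung pad presses the box against the cork face of the fixed jaw and is about half pushed in, never so far that the pad is pushed fully home; move the jaw only by means of the grips. Finish while still holding the grips squeezed between the fingers, and do not disturb the bowl, the pen pot or the candlestick.

Things in the scene. Friction and masses are not known exactly. Their poses are not given: they have to be found in the camera images.
- box: Glued keepsake box: dark walnut block, brass band, small brass clasp on one wide side, pale inlay on top; 44 mm along its x, 64 mm along its y, 44 mm tall, about 90 g. Origin: centre of its underside; z up. It starts upright on the desk. Grasp it across the 64 mm, so that the fingers stay clear of the jaws.
- clamp: Ratchet bar clamp screwed to the desk. Origin: centre of the underside of its dark steel base plate (345 mm along x, 70 along y, 12 thick); z up; +x runs from the red grips towards the moving jaw. Bed of two pale wooden rails: x = -8 to 170 mm, y = -25 to 25 mm, top at z = 30 mm. Grey ratchet housing: x = -142 to -58 mm, top at z = 48 mm.
- fixed_jaw: The clamp's fixed jaw, same origin and axes as clamp: upright grey plate with cork face, 50 mm wide along y, from x = -11 to 5 mm (the cork face at x = 5 mm looks to +x), top at z = 75 mm.
- seat (a point): Point on the bed top where the centre of the box's underside belongs: at (27, 0, 30) mm in the clamp's frame, where the box (its x along the clamp's x, either way round) touches the cork. Same axes as clamp. The box may be set down up to 20 mm farther from the cork; the jaw pushes it home.
- jaw_block: The moving jaw, a grey upright block 20 x 50 x 44 mm carried on the ratchet bar, with the sprung pad on its front. Origin: that of clamp, shifted along the clamp's -x by the jaw's travel. At travel 0 the block spans x = 138 to 158 mm of the clamp's frame; it stands 32 to 76 mm above the desk.
- jaw (a joint): Travel of the moving jaw towards the fixed jaw, 0 to 0.075 m, 0 is wide open. It starts between 0.005 and 0.03. A brake of about 14 N holds it where it is left; the pawl only drives it forward.
- pad (a joint): How far the orange pad is pushed back into the moving jaw, 0 (free) to 0.018 m (fully home, nothing left of the gap between orange pad and grey jaw block). Spring 400 N/m.
- pad_front (a point): Centre of the front face of the orange pad (46 mm wide, 40 mm tall, 10 mm thick), 53 mm above the desk; in the clamp's frame its x = 110 mm minus jaw travel plus pad travel. When it reaches x = 49 mm it touches a box that lies against the cork.
- trigger (a joint): Travel of each red grip towards the other, 0 (released) to 0.013 m (stop); they are geared to move equally. A squeeze drives the jaw on as far as one grip moves, less up to 4 mm of play at the start (4 mm ratchet teeth: about 12 mm a full stroke). Let go, the grips spring back and the jaw stays. It takes up to about 15 N a finger.
- front_grip: The red grip nearer to the jaws, upright paddle 16 mm thick (along the clamp's x), 30 mm wide (y), from 50 to 125 mm above the desk. Its origin is that of clamp shifted with the grip's travel; released, its outer face is at x = -69 mm of the clamp's frame.
- rear_grip: The red grip at the rear, same size; released, its outer face is at x = -131 mm of the clamp's frame. So the pair measures 62 mm over the outside released and 36 mm fully squeezed.
- grip_mid (a point): Fixed point midway between the two grips, 100 mm above the desk, at x = -100 mm of the clamp's frame; same axes as clamp. Squeeze here from above, the fingers closing along the clamp's x.
- bowl: Bystander: small dark wooden bowl, 90 mm across, 40 mm tall, origin at the centre of its underside.
- pen_pot: Bystander: dark metal pot of pens, 72 mm across, 95 mm tall (pens to 160 mm), origin at the centre of its underside.
- candlestick: Bystander: turned wooden candlestick, 80 mm across, 155 mm tall, origin at the centre of its underside.
Things that resemble listed ones, but are neither listed nor needed, are in the scene too. What is shaped like the box but turquoise is not meant.

How it is judged:
By the outcome, as a careful person would: the job done as asked, in the order asked, and still so for the second after the job is handed in, while the arm keeps its last pose, push and grip.
It also fails if it takes over 54 s, if anything falls off the work surface, if the arm or the gripper's body presses on something with over 40 N, if the wrist force passes 120 N, or if a joint passes its speed limit or range.

### The arm

A 6-joint arm with a two-finger parallel gripper is mounted at the origin on the work surface. World frame = base frame: x ahead of the robot, y to its left, z up, the work surface at z = 0. Lengths are in m, angles in rad, forces in N, time in s.
With the tool pointing down it reaches from about 0.375 to 0.9 m from the base axis. Payload 3.1 kg.
Tool frame: the origin (TCP) lies between the finger pads; the fingertips stand 11 mm ahead of it and the grasp point (between the pads) lies 8 mm behind it; z points along the fingers, y is the line along which they close (so a half turn about z gives the same grasp; the last joint's range is limited). The gripper opens to 87 mm and grips with 3 to 60 N. Pads are 19 mm wide; open, the fingers measure 117 mm over their backs; the gripper's body (75 mm by 190 mm) begins 51 mm behind the grasp point.
Start: joints at [-0.178, 0.527, 1.433, -0, 1.181, -0.178], TCP at [0.625, 0, 0.234] pointing down, gripper open.
Joint ranges: [-3.08, 3.08], [-0.75, 2.2], [0.22, 2.44], [-1.43, 4.57], [0, 2.65], [-2.85, 2.85]. Speed limits (rad/s): [2.79, 2.79, 3.14, 3.14, 3.14, 3.14].

### API

Orientations are given as a unit quaternion [x, y, z, w].
In Python, from rig import get_obs, camera, hand_in gives the robot as it stands.
- The arm moves only by the shell command python3 -m pendant 'ROWS' [FORCE]. ROWS is JSON, a list that holds one entry, the list of rows, each a list of 7 numbers: the shift along the tool's x, y, z in m, then the turn, a rotation vector about the tool's x, y, z in degrees, then the opening, from 0 (shut) to 1 (fully open). In form: [[[x, y, z, ax, ay, az, fingers], ...]]. A call has exactly 5 rows; each row shifts and turns the commanded pose from where the row before left it, along the tool's axes as they then stand; what a row does not reach is not made up. A row lasts 1/8 s, in which the tool goes at most 62.5 mm and 10.7 degrees, less where a joint would pass 70% of its speed; a pose out of reach is approached as far as the arm can. A call with a gripper value outside its range is refused whole. The fingers move at their own pace and stop on an object; FORCE is the grip in N (left out, the last holds). Time passes only in rows, so rows that do not move let the fingers close, or fill a call up. It gives the time, the measured TCP pose, the force, the opening and the grip force at its end, in the units of the state.
- get_obs(): the state, without advancing time (a new reading comes with each control period).
- camera(name): name is "scene" or "side" or "wrist"; returns a dict with "img" (480x640x3 uint8, red, green, blue), "intrinsics" (3x3 intrinsics, pixels), "R" (3x3) and "t" (3): a world point X has camera coordinates R X + t; the wrist camera has in their place "T_tool_cam" (4x4, takes a point from camera to tool coordinates, whose origin is the TCP and whose axes are the flange's). Camera axes: x right, y down, z forward; pixel columns grow to the right and rows downward; lengths in m; the calibration is good to about 2 mm. A picture is of the moment at which its call begins: read the wrist's pose just before it. There is no depth.
- hand_in(): hands the job in; it is judged then, once.
The state is a dict: "time": time; "q": joint angles; "joint_velocities": joint speeds; "joint_torque": joint torques, N m; "position": TCP position; "tool_rot": TCP orientation; "ft_force": force on the tool from outside, world axes, zero at the start; "moment": the same for the moment, N m; "grip_width": finger opening in m; "grip_force": force on a finger pad.
Only numpy, scipy, OpenCV 4.12 (cv2) and the standard library are available. Lean on these libraries where they do the work, as an engineer would, in place of code of your own. Each camera call takes 0.05 s, during which the arm holds its last target. There are 200 camera calls.

## Working session

There is one attempt and no reset: what is moved stays moved. The work goes in short steps, Python scripts to look and compute and a shell command to move; the robot and the scene stay as the last step left them, time stands still between calls to the robot, and variables do not carry over. Pictures are saved under pics/ and viewed, at most 10 in all, crops included, and the job is handed in when it is done.

```bash
mkdir -p pics; cat > h.py <<'E'
import numpy as np, cv2
from rig import get_obs, camera
from scipy.spatial.transform import Rotation as Ro
def save(name,fn):
    o=get_obs(); c=camera(name); cv2.imwrite(f'pics/{fn}.png',c['img'][:,:,::-1]); 
    if 'R' in c: R,t=np.array(c['R']),np.array(c['t'])
    else:
        T=np.eye(4);T[:3,:3]=Ro.from_quat(o['tool_rot']).as_matrix();T[:3,3]=o['position']
        W=np.linalg.inv(T@np.array(c['T_tool_cam'])); R,t=W[:3,:3],W[:3,3]
    np.savez(f'pics/{fn}.npz',K=c['intrinsics'],R=R,t=t); return c
def P(fn):
    d=np.load(f'pics/{fn}.npz'); return d['K'],d['R'],d['t']
def ray(fn,uv):
    K,R,t=P(fn); d=R.T@np.linalg.inv(K)@np.array([*uv,1.]); return -R.T@t,d/np.linalg.norm(d)
def onz(fn,uv,z):
    c,d=ray(fn,uv); return c+d*(z-c[2])/d[2]
def tri(obs):
    A=np.zeros((3,3));b=np.zeros(3)
    for fn,uv in obs:
        c,d=ray(fn,uv);M=np.eye(3)-np.outer(d,d);A+=M;b+=M@c
    X=np.linalg.solve(A,b); return X,[np.linalg.norm((np.eye(3)-np.outer(ray(f,u)[1],ray(f,u)[1]))@(X-ray(f,u)[0])) for f,u in obs]
def proj(fn,X):
    K,R,t=P(fn); p=K@(R@np.array(X)+t); return p[:2]/p[2]
E
python3 - <<'E'
from h import *
a=save('scene','s0')['img'];b=save('side','d0')['img'];save('wrist','w0')
print(get_obs())
E
```

```text
{'time': 0.15, 'q': array([-1.78505206e-01,  5.28271481e-01,  1.43362965e+00,  1.71167075e-05,
        1.18139794e+00, -1.78506554e-01]), 'joint_velocities': array([-1.69939282e-03, -3.95055576e-03, -5.13795508e-03,  5.04811099e-05,
       -3.44170366e-04, -2.71163412e-05]), 'joint_torque': array([ 9.14956272e-04, -4.40429199e+01, -1.76841742e+01,  6.33679633e-02,
        5.52540855e-02, -1.06930895e-04]), 'position': array([6.24445392e-01, 1.31013825e-04, 2.32777935e-01]), 'tool_rot': array([ 7.07108349e-01,  7.07104698e-01, -4.80098747e-04, -7.05360987e-04]), 'ft_force': array([-0.40251183, -0.01258275,  0.60294843]), 'moment': array([-0.01770793,  0.01740278, -0.03228628]), 'grip_force': 0.0, 'grip_width': 0.08677549172523856}
```

View pics/s0.png

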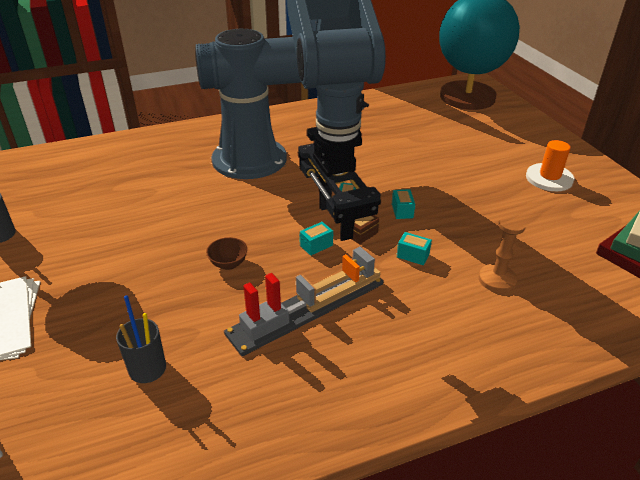

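View pics/d0.png

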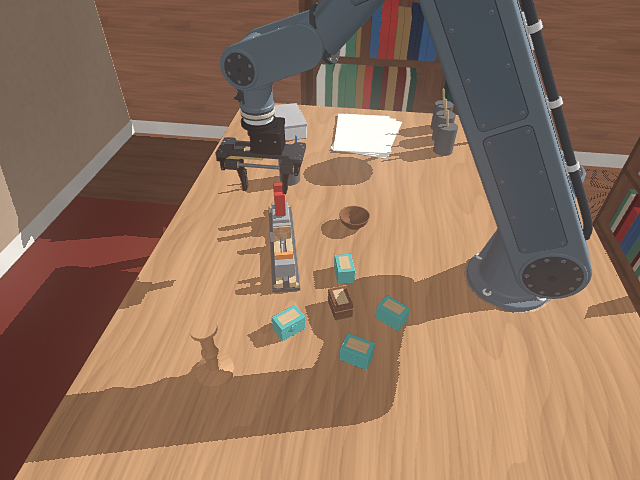

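The side view shows the walnut box at about (341,300). Four turquoise look-alikes stand around it at (345,267), (289,322), (393,312) and (357,350). In the scene view the box is partly hidden by the gripper at (366,226), and the turquoise ones are at (316,238), (403,204) and (415,247). The clamp runs from its grips at (260,295) to its moving jaw at (362,262). The bowl is at (227,254), the pot at (142,350) and the candlestick at (500,275). I choose the walnut block with the brass band and will check it in a close crop.

```bash
python3 - <<'E'
import cv2,numpy as np
a=cv2.imread('pics/d0.png')[170:350,230:420]; a=cv2.resize(a,None,fx=3.1,fy=3.1,interpolation=cv2.INTER_CUBIC)
cv2.imwrite('pics/c1.png',a)
b=cv2.imread('pics/s0.png')[190:360,215:435]; b=cv2.resize(b,None,fx=3.5,fy=3.5,interpolation=cv2.INTER_CUBIC)
cv2.imwrite('pics/c2.png',b)
E
```

```text
(no output)
```

View pics/w0.png

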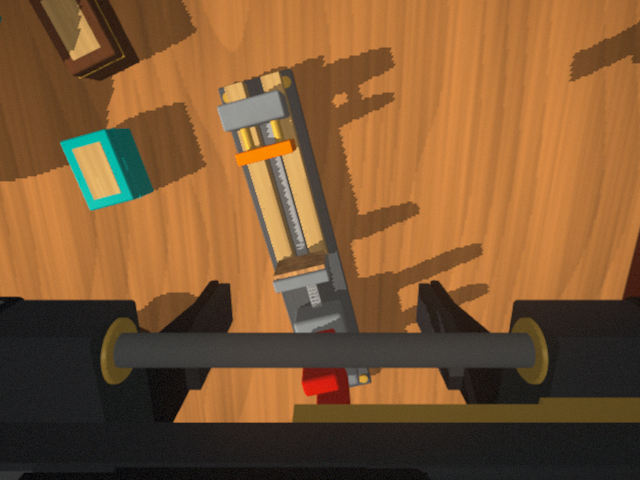

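View pics/c1.png

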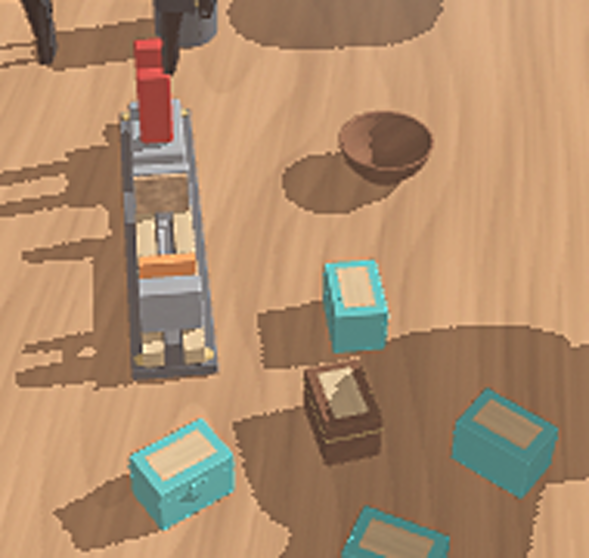

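View pics/c2.png

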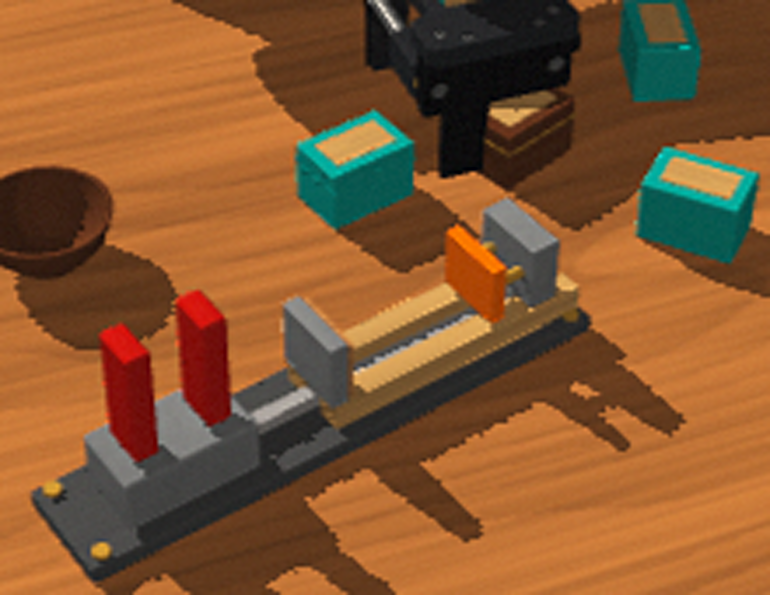

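The crops confirm the choice: walnut with a brass band and pale inlay, top corners in c1 at (305,372), (362,360), (381,425) and (326,437). The wrist view shows the clamp base corners at (220,88) and (293,70), and the box at top left, (85,40). I'll fit the clamp pose, jaw travel and box pose over all views.

```bash
cat > fit.py <<'E'
from h import *
from scipy.optimize import least_squares
S=lambda u,v:('s0',(215+u/3.5,190+v/3.5)); D=lambda u,v:('d0',(230+u/3.1,170+v/3.1)); W=lambda u,v:('w0',(u,v))
cl=[(S(33,493),(-172.5,35,12),0),(S(98,568),(-172.5,-35,12),0),(S(590,318),(172.5,-35,12),0),
(W(293,70),(172.5,-35,12),0),(W(220,88),(172.5,35,12),0),(W(371,384),(-172.5,-35,12),0),
(D(133,375),(172.5,-35,12),0),(D(216,369),(172.5,35,12),0),
(S(285,303),(-11,25,75),0),(S(345,352),(-11,-25,75),0),
(S(485,206),(138,25,76),1),(S(508,199),(158,25,76),1),(S(557,237),(158,-25,76),1),(S(535,247),(138,-25,76),1)]
for x0,p in ((-85,[(177,298),(202,291),(224,318),(199,326)]),(-131,[(101,332),(127,324),(150,350),(125,360)])):
    for uv,(dx,y) in zip(p,[(0,15),(16,15),(16,-15),(0,-15)]): cl.append((S(*uv),(x0+dx,y,125),0))
def wp(p,m,j):
    c,s=np.cos(p[3]),np.sin(p[3]); x,y,z=np.array(m)/1000; x-=j*p[4]
    return [p[0]+c*x-s*y,p[1]+s*x+c*y,p[2]+z]
f=lambda p:np.concatenate([proj(o[0],wp(p,m,j))-o[1] for o,m,j in cl])
r=least_squares(f,[.68,.05,0,1.8,.015],loss='soft_l1'); print('clamp x y z yaw travel',r.x.round(4)); print(r.x[3]*57.3)
print(f(r.x).reshape(-1,2).round(1).tolist())
bx=[(D(305,372),(1,-1,44)),(D(362,360),(-1,-1,44)),(D(381,425),(-1,1,44)),(D(326,437),(1,1,44)),(D(381,457),(-1,1,0)),(D(330,466),(1,1,0))]
g=lambda q:np.concatenate([proj(o[0],wp([*q,0],(m[0]*22,m[1]*32,m[2]),0))-o[1] for o,m in bx])
q=least_squares(g,[.58,.25,0,0.],loss='soft_l1'); print('box',q.x.round(4),g(q.x).reshape(-1,2).round(1).tolist())
for a in (-1,1):
  for b in (-1,1):
    for z in (0,44):
      X=wp([*q.x,0],(a*22,b*32,z),0); s=proj('s0',X); print(a,b,z,((s-[215,190])*3.5).round(),proj('w0',X).round())
np.savez('fit.npz',c=r.x,b=q.x)
E
python3 fit.py
```

```text
clamp x y z yaw travel [ 0.6026 -0.049  -0.0028  1.8142  0.0069]
103.95643243215234
[[-0.8, -1.1], [-1.7, 0.7], [1.0, -0.3], [-0.1, -1.5], [-0.7, 0.4], [0.2, -1.3], [-1.1, -0.9], [0.2, -1.2], [-0.7, -0.2], [-3.6, 0.3], [-0.6, 0.7], [0.4, -0.8], [1.5, 1.3], [0.1, 2.1], [-0.9, -0.2], [-0.7, -1.5], [1.6, -0.2], [1.3, 0.9], [-1.0, -0.2], [-0.7, -1.4], [1.0, 0.6], [0.4, 1.3]]
box [ 0.4211  0.1375 -0.0249  0.3706] [[0.6, -0.1], [-0.7, 0.7], [0.7, -0.8], [0.6, -1.4], [-0.3, 0.4], [-1.2, 0.9]]
-1 -1 0 [435. 190.] [115. 102.]
-1 -1 44 [437. 139.] [ 90. 100.]
-1 1 0 [502. 151.] [82. 37.]
-1 1 44 [505. 100.] [50. 25.]
1 -1 0 [481. 222.] [154.  85.]
1 -1 44 [483. 170.] [133.  81.]
1 1 0 [548. 181.] [122.  18.]
1 1 44 [552. 130.] [95.  4.]
```

```bash
sed -i "s/^bx=\[/bx=[(S(512,137),(1,-1,44)),(S(512,187),(1,-1,0)),(S(573,93),(1,1,44)),(S(570,143),(1,1,0)),(W(138,63),(1,-1,0)),/" fit.py; python3 fit.py
python3 - <<'E'
import cv2
a=cv2.imread('pics/w0.png')[0:240,0:320]; cv2.imwrite('pics/c3.png',cv2.resize(a,None,fx=2.5,fy=2.5,interpolation=cv2.INTER_CUBIC))
E
```

```text
clamp x y z yaw travel [ 0.6026 -0.049  -0.0028  1.8142  0.0069]
103.95643243215234
[[-0.8, -1.1], [-1.7, 0.7], [1.0, -0.3], [-0.1, -1.5], [-0.7, 0.4], [0.2, -1.3], [-1.1, -0.9], [0.2, -1.2], [-0.7, -0.2], [-3.6, 0.3], [-0.6, 0.7], [0.4, -0.8], [1.5, 1.3], [0.1, 2.1], [-0.9, -0.2], [-0.7, -1.5], [1.6, -0.2], [1.3, 0.9], [-1.0, -0.2], [-0.7, -1.4], [1.0, 0.6], [0.4, 1.3]]
box [ 0.419   0.1553 -0.0021  0.3743] [[-0.8, -0.6], [-1.7, 0.1], [1.1, 0.5], [0.7, 1.1], [0.7, -0.8], [0.8, -0.9], [-0.0, -0.2], [1.6, -1.2], [1.1, -1.6], [0.6, 0.4], [-0.8, 1.0]]
-1 -1 0 [459. 156.] [98. 81.]
-1 -1 44 [461. 104.] [67. 75.]
-1 1 0 [526. 117.] [60.  9.]
-1 1 44 [529.  66.] [23. -7.]
1 -1 0 [506. 187.] [139.  62.]
1 -1 44 [509. 135.] [114.  54.]
1 1 0 [573. 147.] [103. -12.]
1 1 44 [577.  95.] [ 71. -31.]
```

View pics/c3.png

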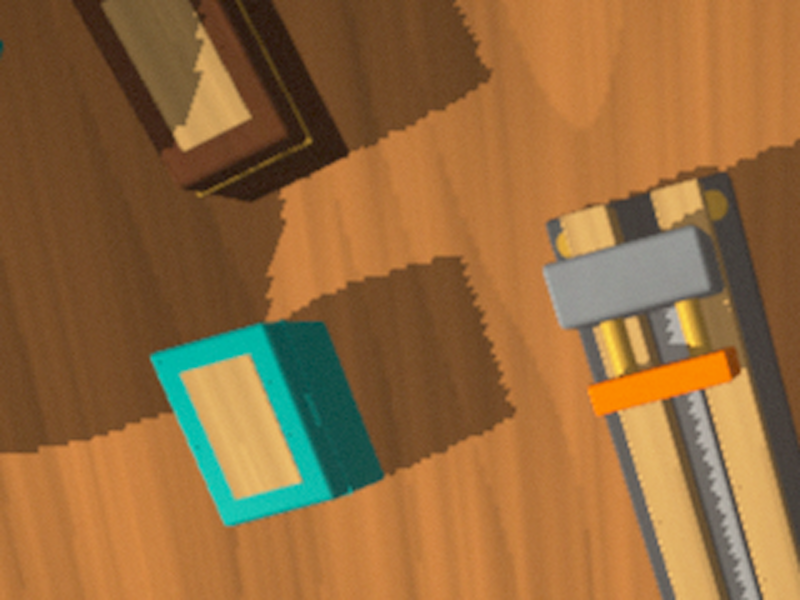

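The enlarged crop shows the walnut box's base corner at (139,61) in the original image, with top corners near (75,75) and (121,54), so the fit is consistent. The underside comes out at z=-2 mm and the clamp at z=-3 mm, both plausible. The neighbouring turquoise box is at (100,165). I'll check clearances and work out the moves.

```bash
sed -i "s/^bx=\[/bx=[(W(75,75),(-1,-1,44)),(W(121,54),(1,-1,44)),(W(100,80),(-1,-1,0)),/" fit.py; python3 fit.py | grep box; python3 - <<'E'
from h import *
d=np.load('fit.npz');c=d['c'];b=d['b']
R=lambda a:np.array([[np.cos(a),-np.sin(a)],[np.sin(a),np.cos(a)]])
print('seat+8',c[:2]+R(c[3])@[.035,0],'gripmid',c[:2]+R(c[3])@[-.1,0], 'box',b, np.degrees(b[3]), np.degrees(c[3]))
inb=lambda X:(R(b[3]).T@(X[:2]-b[:2])*1000).round(); inc=lambda X:(R(c[3]).T@(X[:2]-c[:2])*1000).round()
print('turq near edge in box frame',[inb(onz('d0',(230+u/3.1,170+v/3.1),0)) for u,v in ((335,353),(388,345))], [inb(onz('w0',(u/2.5,v/2.5),.044)) for u,v in ((152,353),(268,323),(330,500),(230,525))])
print('pot in clamp frame',inc(onz('s0',(142,372),0)), 'bowl', inc(onz('s0',(227,265),0)))
E
```

```text
box [ 0.4205  0.1553 -0.0034  0.3865] [[-4.2, 0.4], [-4.5, -0.4], [0.5, 1.0], [-0.3, 0.2], [-1.3, 1.0], [1.4, 1.2], [0.9, 1.8], [3.3, -1.1], [-0.0, -0.4], [-0.9, 0.1], [1.1, -1.0], [0.6, -1.2], [-0.0, 0.6], [-1.3, 1.3]]
seat+8 [ 0.59419706 -0.01499103] gripmid [ 0.62673939 -0.1460101 ] box [ 0.42052951  0.15533848 -0.0034221   0.38651549] 22.145706502375404 103.94877542058013
turq near edge in box frame [array([-18., -80.]), array([-63., -77.])] [array([-57., -75.]), array([-15., -81.]), array([ -27., -143.]), array([ -65., -137.])]
pot in clamp frame [-339.   36.] bowl [-74. 208.]
```

```bash
python3 -m pendant '[[[0.031,-0.041,0.006,0,0,0,1],[0.031,-0.041,0.006,0,0,0,1],[0.031,-0.041,0.006,0,0,0,1],[0.031,-0.041,0.006,0,0,0,1],[0.031,-0.041,0.006,0,0,0,1]]]' 20
python3 -m pendant '[[[0,0,0,0,0,10,1],[0,0,0,0,0,10,1],[0,0,0,0,0,10,1],[0,0,0,0,0,10,1],[0,0,0,0,0,10,1]]]'
python3 -m pendant '[[[0,0,0,0,0,9,1],[0,0,0,0,0,8.8,1],[0,0,0,0,0,0,1],[0,0,0,0,0,0,1],[0,0,0,0,0,0,1]]]'
python3 - <<'E'
from h import *
save('wrist','w1');o=get_obs();print(o['time'],o['position'],Ro.from_quat(o['tool_rot']).as_matrix().round(3))
E
```

```text
time: 0.78
position: [0.4185, 0.1558, 0.2033]
tool_rot: [0.707, 0.707, 0.0, -0.0]
ft_force: [-0.3, -0.4, 0.5]
grip_width: 0.0868
grip_force: 0.0
time: 1.4
position: [0.4198, 0.155, 0.2035]
tool_rot: [0.941, 0.339, -0.0, -0.0]
ft_force: [0.1, -0.3, 0.7]
grip_width: 0.087
grip_force: 0.0
time: 2.02
position: [0.4199, 0.155, 0.2035]
tool_rot: [0.981, 0.193, -0.0, -0.0]
ft_force: [0.0, 0.6, 0.5]
grip_width: 0.0869
grip_force: 0.0
2.075 [0.41994583 0.1550363  0.20353576] [[ 0.926  0.379 -0.   ]
 [ 0.379 -0.926 -0.   ]
 [-0.     0.    -1.   ]]
```

View pics/w1.png

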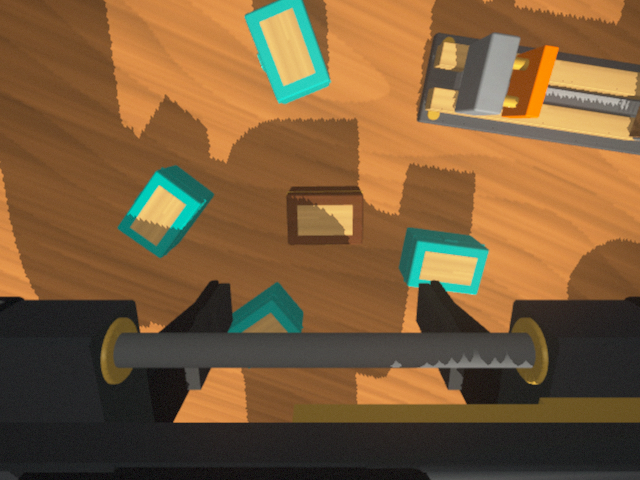

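The walnut box's top face has corners at about (289,194), (362,194), (363,243) and (289,244), so it is square to the tool, with no turquoise box within the finger span.

```bash
python3 - <<'E'
from h import *
q=np.array([onz('w1',u,.044) for u in ((289,194),(362,194),(363,243),(289,244))]);m=q.mean(0)
print(m,np.linalg.norm(q[0]-q[1]),np.linalg.norm(q[1]-q[2]))
T=Ro.from_quat(get_obs()['tool_rot']).as_matrix();print('tool shift',T.T@(m-get_obs()['position']))
e=q[1]-q[0]+q[2]-q[3];print(np.degrees(np.arctan2(e[1],e[0])), tri([('w1',(289,244)),('w0',(75,75))]),tri([('w1',(326,218)),('s0',(215+516/3.5,190+101/3.5))]))
E
```

```text
[0.42249961 0.15413703 0.044     ] 0.059979404389644324 0.042267893993728704
tool shift [0.00203006 0.00179856 0.15953568]
-67.228411850373 (array([ 0.3230303 ,  0.15285101, -0.12975083]), [np.float64(0.018884898181002623), np.float64(0.018884898181002682)]) (array([0.4223609 , 0.1529462 , 0.04300249]), [np.float64(0.0015903783675041345), np.float64(0.0015903783675041533)])
```

```bash
python3 -m pendant '[[[0.002,0.002,0.05,0,0,0,1],[0,0,0.05,0,0,0,1],[0,0,0.045,0,0,0,1],[0,0,0.025,0,0,0,1],[0,0,0.0135,0,0,0,1]]]' 15
python3 -m pendant '[[[0,0,0,0,0,0,1],[0,0,0,0,0,0,0.6],[0,0,0,0,0,0,0.6],[0,0,0,0,0,0,0.6],[0,0,0,0,0,0,0.6]]]'
```

```text
time: 2.7
position: [0.4222, 0.1539, 0.0187]
tool_rot: [0.981, 0.193, -0.001, -0.0]
ft_force: [-0.3, -0.8, 0.4]
grip_width: 0.0871
grip_force: 0.0
time: 3.32
position: [0.423, 0.1541, 0.0208]
tool_rot: [0.981, 0.193, 0.001, 0.0]
ft_force: [0.0, 1.1, 6.2]
grip_width: 0.0636
grip_force: 15.0
```

```bash
python3 -m pendant '[[[0,0,-0.02,0,0,0,0.6],[0,0,-0.04,0,0,0,0.6],[0,0,-0.05,0,0,0,0.6],[0,0,-0.03,0,0,-5,0.6],[0,0,-0.01,0,0,-10,0.6]]]'
python3 -m pendant '[[[0,0,0,0,0,-10,0.6],[0,0,0,0,0,-10,0.6],[0,0,0,0,0,-10,0.6],[0,0,0,0,0,-10,0.6],[0,0,0,0,0,-10,0.6]]]'
python3 -m pendant '[[[0,0,0,0,0,-10,0.6],[0,0,0,0,0,-6.7,0.6],[-0.02,0.012,0,0,0,0,0.6],[-0.04,0.024,0,0,0,0,0.6],[-0.04,0.024,0,0,0,0,0.6]]]'
python3 -m pendant '[[[-0.04,0.024,0,0,0,0,0.6],[-0.035,0.022,0,0,0,0,0.6],[-0.02,0.012,0,0,0,0,0.6],[-0.010,0.007,0,0,0,0,0.6],[0,0,0,0,0,0,0.6]]]'
python3 - <<'E'
from h import *
o=get_obs();T=Ro.from_quat(o['tool_rot']).as_matrix();print(o['position'],T.round(3),T.T@(np.array([.5942,-.0150,.052])-o['position']),np.degrees(np.arctan2(T[1,1],T[0,1])))
save('wrist','w2')
E
```

```text
time: 3.95
position: [0.4234, 0.1541, 0.1722]
tool_rot: [0.947, 0.322, 0.002, 0.0]
ft_force: [1.0, -0.2, -1.2]
grip_width: 0.0639
grip_force: 15.0
time: 4.58
position: [0.4221, 0.1539, 0.17]
tool_rot: [0.722, 0.692, -0.0, -0.0]
ft_force: [-0.1, 1.2, -0.0]
grip_width: 0.064
grip_force: 15.0
time: 5.2
position: [0.5051, 0.0706, 0.17]
tool_rot: [0.616, 0.788, -0.0, -0.0]
ft_force: [0.0, -0.4, -1.2]
grip_width: 0.0642
grip_force: 15.0
time: 5.82
position: [0.593, -0.0151, 0.1697]
tool_rot: [0.617, 0.787, -0.0, -0.0]
ft_force: [-0.5, -0.2, -1.2]
grip_width: 0.0638
grip_force: 15.0
[ 0.59299254 -0.01513036  0.16974607] [[-0.24   0.971 -0.001]
 [ 0.971  0.24   0.   ]
 [ 0.    -0.001 -1.   ]] [-0.00021712  0.00127375  0.11774524] 13.866148954385062
```

View pics/w2.png

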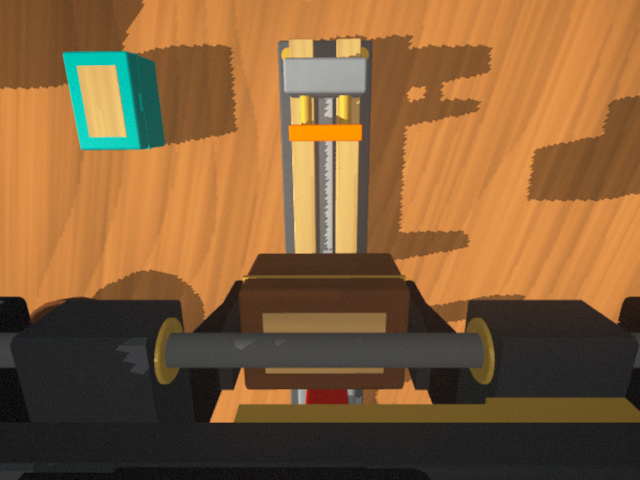

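The box hangs square over the bed, box edges at 242 and 409 and bed edges about 288 and 367. The pad is at row 132 and the jaw block at rows 58–94. I'll check the clamp fit against this view.

```bash
python3 - <<'E'
from h import *
c=np.load('fit.npz')['c']
R=np.array([[np.cos(c[3]),-np.sin(c[3])],[np.sin(c[3]),np.cos(c[3])]])
inc=lambda u,z:(R.T@(onz('w2',u,z)[:2]-c[:2])*1000).round(1)
print('base corners (172.5,+-35)',inc((279,41),.012),inc((372,41),.012))
print('block top front/back (138-t,158-t)',inc((284,94),.076),inc((366,94),.076),inc((284,59),.076),inc((366,59),.076))
print('pad top front (110-t, +-23)',inc((289,140),.073),inc((361,140),.073), 'tcp',R.T@(get_obs()['position'][:2]-c[:2]))
E
```

```text
base corners (172.5,+-35) [172.3  34.9] [172.3 -33. ]
block top front/back (138-t,158-t) [131.6  26.1] [131.6 -23.3] [150.8  25.5] [150.8 -22.6]
pad top front (110-t, +-23) [104.7  24. ] [104.6 -21.3] tcp [0.03598311 0.00179926]
```

```bash
python3 -m pendant '[[[0,0.001,0.03,0,0,0,0.6],[0,0,0.04,0,0,0,0.6],[0,0,0.03,0,0,0,0.6],[0,0,0.012,0,0,0,0.6],[0,0,0.003,0,0,0,0.6]]]'
python3 -m pendant '[[[0,0,0.001,0,0,0,0.6],[0,0,0.001,0,0,0,0.6],[0,0,0.0005,0,0,0,0.6],[0,0,0,0,0,0,0.6],[0,0,0,0,0,0,0.6]]]'
```

```text
time: 6.5
position: [0.5936, -0.0141, 0.0548]
tool_rot: [0.616, 0.788, -0.0, -0.001]
ft_force: [-0.5, 0.4, -0.2]
grip_width: 0.064
grip_force: 15.0
time: 7.12
position: [0.5942, -0.0149, 0.0527]
tool_rot: [0.616, 0.787, 0.0, 0.0]
ft_force: [-0.2, -0.2, -1.4]
grip_width: 0.0638
grip_force: 15.0
```

```bash
python3 -m pendant '[[[0,0,0.0005,0,0,0,0.6],[0,0,0.0005,0,0,0,0.6],[0,0,0.0005,0,0,0,0.6],[0,0,0.0005,0,0,0,0.6],[0,0,0,0,0,0,0.6]]]'
```

```text
time: 7.75
position: [0.5941, -0.0148, 0.0508]
tool_rot: [0.616, 0.787, -0.0, 0.0]
ft_force: [-1.0, 0.2, 2.3]
grip_width: 0.0635
grip_force: 15.0
```

```bash
python3 -m pendant '[[[0,0,0,0,0,0,1],[0,0,0,0,0,0,1],[0,0,0,0,0,0,1],[0,0,-0.03,0,0,0,1],[0,0,-0.05,0,0,0,1]]]'
python3 -m pendant '[[[0,0,-0.05,0,0,0,1],[0,0,-0.025,0,0,10,1],[0,0,0,0,0,10,1],[0,0,0,0,0,10,1],[0,0,0,0,0,10,1]]]'
python3 -m pendant '[[[0,0,0,0,0,10,1],[0,0,0,0,0,10,1],[0,0,0,0,0,10,1],[0,0,0,0,0,10,1],[0,0,0,0,0,10,1]]]'
python3 - <<'E'
from h import *
c=np.load('fit.npz')['c']
o=get_obs();T=Ro.from_quat(o['tool_rot']).as_matrix()
R=np.array([[np.cos(c[3]),-np.sin(c[3])],[np.sin(c[3]),np.cos(c[3])]])
g=c[:2]+R@[-.1,.001]; print(o['time'],o['position'],T.T@(np.array([*g,.092])-o['position']),np.degrees(np.arctan2(T[1,1],T[0,1])))
im=save('side','d1')['img'];s=save('scene','s1')['img']
a=cv2.resize(im[190:300,240:330],None,fx=4.3,fy=4.3,interpolation=cv2.INTER_CUBIC)
b=cv2.resize(s[230:350,220:390],None,fx=2.35,fy=3.94,interpolation=cv2.INTER_CUBIC)[:473]
b=cv2.resize(s[230:350,220:390],(400,283),interpolation=cv2.INTER_CUBIC)
out=np.zeros((473,800,3),np.uint8);out[:a.shape[0],:a.shape[1]]=a[:473];out[:283,400:]=b
cv2.imwrite('pics/v1.png',out[:,:,::-1])
E
```

```text
time: 8.38
position: [0.5927, -0.0146, 0.1295]
tool_rot: [0.616, 0.787, -0.001, -0.002]
ft_force: [1.2, 0.2, -0.1]
grip_width: 0.0868
grip_force: 0.0
time: 9.0
position: [0.594, -0.0147, 0.2056]
tool_rot: [0.85, 0.527, 0.0, 0.0]
ft_force: [0.4, -0.1, -0.7]
grip_width: 0.087
grip_force: 0.0
time: 9.62
position: [0.594, -0.0147, 0.2054]
tool_rot: [0.993, 0.118, -0.0, -0.0]
ft_force: [-0.6, 0.7, -0.8]
grip_width: 0.0872
grip_force: 0.0
9.625 [ 0.5939612  -0.01472261  0.20539561] [8.89823931e-05 1.35339124e-01 1.13372689e-01] -76.42770473823934
```

View pics/v1.png

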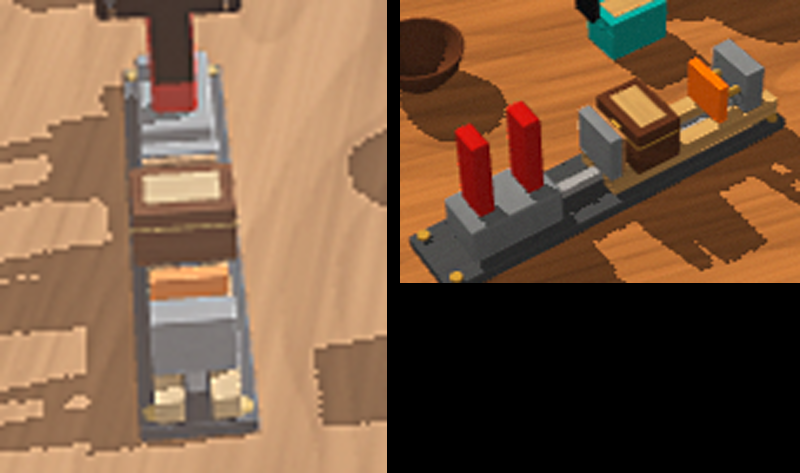

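The box stands upright on the bed, square between cork and pad, at about (183,215) in the left panel. The grips are clear, so I'll go to the grips next.

```bash
python3 -m pendant '[[[0,0.02,0,0,0,0,1],[0,0.04,0,0,0,0,1],[0,0.045,0,0,0,0,1],[0,0.0303,0,0,0,0,1],[0,0,0.02,0,0,0,1]]]' 30
python3 -m pendant '[[[0,0,0.03,0,0,0,1],[0,0,0.035,0,0,0,1],[0,0,0.02,0,0,0,1],[0,0,0.0085,0,0,0,1],[0,0,0,0,0,0,1]]]'
python3 -m pendant '[[[0,0,0,0,0,0,0.7],[0,0,0,0,0,0,0.68],[0,0,0,0,0,0,0.68],[0,0,0,0,0,0,0.68],[0,0,0,0,0,0,0.68]]]'
```

```text
time: 10.35
position: [0.629, -0.1513, 0.187]
tool_rot: [0.993, 0.12, 0.003, 0.002]
ft_force: [0.0, 0.6, 0.3]
grip_width: 0.0871
grip_force: 0.0
time: 10.98
position: [0.6267, -0.1469, 0.0917]
tool_rot: [0.993, 0.121, -0.0, -0.0]
ft_force: [0.2, -0.3, 0.2]
grip_width: 0.0871
grip_force: 0.0
time: 11.6
position: [0.6266, -0.1449, 0.0925]
tool_rot: [0.993, 0.121, 0.0, -0.001]
ft_force: [0.2, 4.4, 2.8]
grip_width: 0.0596
grip_force: 2.3
```

```bash
python3 -m pendant '[[[0,-0.002,0,0,0,0,0.5],[0,0,0,0,0,0,0.41],[0,0,0,0,0,0,0.41],[0,0,0,0,0,0,0.41],[0,0,0,0,0,0,0.41]]]'
cat > pad.py <<'E'
from h import *
import sys
fn=sys.argv[1]; im=save('side',fn)['img']; c=np.load('fit.npz')['c']
R2=np.array([[np.cos(c[3]),-np.sin(c[3])],[np.sin(c[3]),np.cos(c[3])]])
h=cv2.cvtColor(im,cv2.COLOR_RGB2HSV)[190:300,240:330]
m=cv2.inRange(h,(6,170,130),(18,255,255)); 
n,l,st,ce=cv2.connectedComponentsWithStats(m); k=1+np.argmax(st[1:,4]) if n>1 else 0
x0,y0,w,hh,a=st[k]; print('orange bbox',x0+240,y0+190,w,hh,a)
top=onz(fn,(x0+240+w/2,y0+190),.073); print('pad front x est',(R2.T@(top[:2]-c[:2])*1000).round(1))
# centre column profile, for the jaw block top edges
col=im[190:300,x0+240+w//2-3:x0+240+w//2+4].mean(1).astype(int)
for r in range(max(0,y0-6),min(110,y0+hh+14)): print(r+190,col[r],(R2.T@(onz(fn,(x0+240+w/2,r+190+.5),.076)[:2]-c[:2])*1000)[0].round(1))
E
python3 pad.py d2
```

```text
time: 12.22
position: [0.6266, -0.1448, 0.0924]
tool_rot: [0.993, 0.121, 0.0, 0.001]
ft_force: [-0.5, -0.3, 5.0]
grip_width: 0.0362
grip_force: 11.0
orange bbox 289 252 4 4 7
pad front x est [107.2  19.2]
246 [108  77  60] 90.1
247 [104  74  57] 93.8
248 [95 68 54] 97.5
249 [185 121  78] 101.3
250 [216 161 110] 104.9
251 [223 179 128] 108.6
252 [164 113  83] 112.3
253 [171 119  86] 115.9
254 [181 127  91] 119.5
255 [185 125  84] 123.1
256 [174 159 151] 126.7
257 [180 183 187] 130.3
258 [183 182 184] 133.8
259 [183 183 183] 137.3
260 [188 186 187] 140.8
261 [182 181 183] 144.3
262 [125 119 118] 147.8
263 [131 127 126] 151.3
264 [133 129 128] 154.7
265 [130 125 125] 158.2
266 [131 125 124] 161.6
267 [130 125 124] 165.0
268 [130 125 124] 168.3
269 [129 124 123] 171.7
```

```bash
cat > trk.py <<'E'
from h import *
import sys
c=np.load('fit.npz')['c']
R2=np.array([[np.cos(c[3]),-np.sin(c[3])],[np.sin(c[3]),np.cos(c[3])]])
W=lambda x,y,z:[*(c[:2]+R2@[x/1e3,y/1e3+.001]),z/1e3]
U=6
def up(fn): return cv2.resize(cv2.imread(f'pics/{fn}.png')[210:350,220:420],None,fx=U,fy=U,interpolation=cv2.INTER_CUBIC).astype(np.float32)
pj=lambda X:(proj('s0',X)-[220,210]+.5)*U-.5
t0=6.6
A=up('s1'); M=np.zeros(A.shape[:2],np.uint8)
for poly in ([(138,25,76),(158,25,76),(158,-25,76),(138,-25,76)],[(138,-25,76),(158,-25,76),(158,-25,34),(138,-25,34)]):
    cv2.fillPoly(M,[np.array([pj(W(x-t0,y,z)) for x,y,z in poly]).astype(np.int32)],255)
M=cv2.dilate(M,np.ones((2*U,2*U)))
x,y,w,h=cv2.boundingRect(M); T=A[y:y+h,x:x+w]; m=(M[y:y+h,x:x+w]>0).astype(np.float32)
def travel(fn):
    B=up(fn); best=[]
    for dt in np.arange(-4,76,.5):
        d=pj(W(148-t0-dt,0,60))-pj(W(148-t0,0,60)); s=1
        Bs=cv2.warpAffine(B,np.float32([[1,0,-d[0]],[0,1,-d[1]]]),(B.shape[1],B.shape[0]))[y:y+h,x:x+w]
        best.append((((np.minimum(abs(Bs-T).mean(2),40))*m).sum()/m.sum(),t0+dt))
    return sorted(best)[:3]
if __name__=='__main__':
    fn=sys.argv[1]; save('scene',fn); print([(round(a,1),round(b,1)) for a,b in travel(fn)])
E
python3 trk.py s2; python3 -m pendant '[[[0,0,0,0,0,0,0.72],[0,0,0,0,0,0,0.76],[0,0,0,0,0,0,0.76],[0,0,0,0,0,0,0.6],[0,0,0,0,0,0,0.41]]]'
```

```text
[(np.float32(4.4), np.float64(15.1)), (np.float32(4.4), np.float64(15.6)), (np.float32(5.3), np.float64(14.6))]
time: 12.95
position: [0.6257, -0.1449, 0.0913]
tool_rot: [0.993, 0.121, -0.001, 0.0]
ft_force: [-0.8, -4.5, -3.3]
grip_width: 0.0526
grip_force: 10.8
```

```bash
python3 -m pendant '[[[0,0,0,0,0,0,0.41],[0,0,0,0,0,0,0.41],[0,0,0,0,0,0,0.41],[0,0,0,0,0,0,0.41],[0,0,0,0,0,0,0.6]]]'; python3 trk.py s3;  python3 -m pendant '[[[0,0,0,0,0,0,0.76],[0,0,0,0,0,0,0.76],[0,0,0,0,0,0,0.76],[0,0,0,0,0,0,0.76],[0,0,0,0,0,0,0.76]]]'
```

```text
time: 13.58
position: [0.6257, -0.1445, 0.0915]
tool_rot: [0.993, 0.121, -0.001, -0.0]
ft_force: [-0.2, -3.0, -1.5]
grip_width: 0.0408
grip_force: 1.2
[(np.float32(5.8), np.float64(23.1)), (np.float32(6.1), np.float64(22.6)), (np.float32(6.2), np.float64(23.6))]
time: 14.25
position: [0.6261, -0.1439, 0.0921]
tool_rot: [0.993, 0.121, 0.0, -0.0]
ft_force: [-0.8, 0.4, 0.4]
grip_width: 0.0663
grip_force: 0.0
```

```bash
python3 -m pendant '[[[0,0,0,0,0,0,0.6],[0,0,0,0,0,0,0.41],[0,0,0,0,0,0,0.41],[0,0,0,0,0,0,0.41],[0,0,0,0,0,0,0.41]]]'; python3 trk.py s4;  python3 -m pendant '[[[0,0,0,0,0,0,0.76],[0,0,0,0,0,0,0.76],[0,0,0,0,0,0,0.76],[0,0,0,0,0,0,0.76],[0,0,0,0,0,0,0.76]]]'
python3 -m pendant '[[[0,0,0,0,0,0,0.6],[0,0,0,0,0,0,0.41],[0,0,0,0,0,0,0.41],[0,0,0,0,0,0,0.41],[0,0,0,0,0,0,0.41]]]'; python3 trk.py s5;  python3 -m pendant '[[[0,0,0,0,0,0,0.76],[0,0,0,0,0,0,0.76],[0,0,0,0,0,0,0.76],[0,0,0,0,0,0,0.76],[0,0,0,0,0,0,0.76]]]'
```

```text
time: 14.88
position: [0.6263, -0.1448, 0.0921]
tool_rot: [0.993, 0.121, 0.0, 0.0]
ft_force: [1.0, -4.3, -0.9]
grip_width: 0.0367
grip_force: 11.0
[(np.float32(7.6), np.float64(35.1)), (np.float32(7.9), np.float64(34.6)), (np.float32(8.2), np.float64(35.6))]
time: 15.55
position: [0.6259, -0.1435, 0.092]
tool_rot: [0.993, 0.121, -0.0, -0.001]
ft_force: [-0.6, -0.6, 0.6]
grip_width: 0.0656
grip_force: 0.0
time: 16.18
position: [0.6263, -0.1448, 0.092]
tool_rot: [0.993, 0.121, 0.0, 0.0]
ft_force: [0.5, -5.3, -3.4]
grip_width: 0.0368
grip_force: 11.0
[(np.float32(11.0), np.float64(47.1)), (np.float32(11.2), np.float64(46.6)), (np.float32(11.4), np.float64(47.6))]
time: 16.85
position: [0.6261, -0.1435, 0.0921]
tool_rot: [0.993, 0.121, -0.0, -0.0]
ft_force: [0.0, 0.0, -0.4]
grip_width: 0.0655
grip_force: 0.0
```

```bash
python3 -m pendant '[[[0,0,0,0,0,0,0.65],[0,0,0,0,0,0,0.55],[0,0,0,0,0,0,0.48],[0,0,0,0,0,0,0.41],[0,0,0,0,0,0,0.41]]]'; python3 -m pendant '[[[0,0,0,0,0,0,0.41],[0,0,0,0,0,0,0.41],[0,0,0,0,0,0,0.41],[0,0,0,0,0,0,0.41],[0,0,0,0,0,0,0.41]]]'; python3 trk.py s6;  python3 -m pendant '[[[0,0,0,0,0,0,0.76],[0,0,0,0,0,0,0.76],[0,0,0,0,0,0,0.76],[0,0,0,0,0,0,0.76],[0,0,0,0,0,0,0.76]]]'; python3 -c "
from trk import *
import numpy as np
# calibrate matcher bias against gap: colour profile along -y side of pad/block, z=60
B=up('s6')
for x in range(40,100): print(x,[int(v) for v in B[tuple(np.round(pj(W(x,-24,60))).astype(int)[::-1])][::-1]],end=' ')
"
```

```text
time: 17.48
position: [0.6263, -0.1448, 0.0921]
tool_rot: [0.993, 0.121, 0.0, 0.0]
ft_force: [0.9, -5.1, -1.9]
grip_width: 0.0373
grip_force: 11.3
time: 18.1
position: [0.6264, -0.1448, 0.0921]
tool_rot: [0.993, 0.121, 0.0, 0.0]
ft_force: [0.9, -5.5, -2.0]
grip_width: 0.0358
grip_force: 11.7
[(np.float32(11.5), np.float64(59.6)), (np.float32(11.6), np.float64(59.1)), (np.float32(11.9), np.float64(60.1))]
time: 18.77
position: [0.6259, -0.1435, 0.092]
tool_rot: [0.993, 0.121, -0.0, -0.001]
ft_force: [-0.5, -0.3, 0.4]
grip_width: 0.065
grip_force: 0.0
40 [49, 27, 16] 41 [51, 28, 17] 42 [53, 30, 19] 43 [54, 31, 20] 44 [54, 31, 20] 45 [51, 28, 17] 46 [50, 26, 16] 47 [49, 25, 17] 48 [51, 27, 17] 49 [52, 29, 16] 50 [52, 29, 16] 51 [47, 27, 16] 52 [43, 25, 12] 53 [48, 25, 11] 54 [62, 30, 12] 55 [80, 36, 13] 56 [121, 47, 6] 57 [146, 52, 0] 58 [158, 65, 9] 59 [146, 72, 20] 60 [128, 77, 31] 61 [112, 79, 35] 62 [117, 84, 27] 63 [113, 83, 29] 64 [112, 81, 30] 65 [108, 78, 36] 66 [110, 80, 36] 67 [114, 82, 34] 68 [117, 82, 27] 69 [117, 80, 25] 70 [110, 78, 32] 71 [103, 78, 42] 72 [94, 79, 57] 73 [82, 82, 78] 74 [82, 85, 85] 75 [80, 85, 86] 76 [79, 82, 83] 77 [77, 77, 78] 78 [74, 73, 72] 79 [73, 73, 71] 80 [73, 73, 70] 81 [72, 73, 70] 82 [73, 72, 70] 83 [71, 70, 69] 84 [70, 70, 69] 85 [70, 70, 69] 86 [71, 70, 69] 87 [70, 71, 69] 88 [70, 71, 69] 89 [70, 71, 69] 90 [71, 71, 69] 91 [72, 71, 69] 92 [71, 70, 69] 93 [68, 69, 71] 94 [65, 69, 75] 95 [67, 71, 77] 96 [85, 76, 68] 97 [98, 78, 60] 98 [109, 80, 52] 99 [111, 81, 45]
```

```bash
python3 -c "
from trk import *
for fn in ('s1','s4','s5','s6'):
  B=up(fn); print(fn,travel(fn)[0][1])
  for z in (50,60):
    X=np.arange(45,165,.5); P_=np.array([B[tuple(np.round(pj(W(x,-24.5,z))).astype(int)[::-1])][::-1] for x in X])
    sat=P_.max(1)-P_.min(1); g=X[(sat<22)&(P_.max(1)<110)]; o=X[(P_[:,0]-P_[:,1]>60)]
    print(z,'grey',g.min() if len(g) else 0,g.max() if len(g) else 0,'orange',(o.min(),o.max()) if len(o) else 0)
"
python3 - <<'E'
import cv2
a=cv2.imread('pics/s6.png')[225:315,270:400]; cv2.imwrite('pics/c6.png',cv2.resize(a,None,fx=6,fy=6,interpolation=cv2.INTER_CUBIC))
E
```

```text
s1 6.6
50 grey 64.5 148.0 orange (np.float64(90.5), np.float64(164.5))
60 grey 124.5 147.0 orange (np.float64(82.5), np.float64(164.5))
s4 35.1
50 grey 86.0 129.0 orange (np.float64(63.0), np.float64(164.5))
60 grey 56.0 119.5 orange (np.float64(58.5), np.float64(164.5))
s5 47.1
50 grey 71.5 129.0 orange (np.float64(60.0), np.float64(164.5))
60 grey 56.0 107.5 orange (np.float64(58.5), np.float64(164.5))
s6 59.6
50 grey 61.0 129.0 orange (np.float64(57.0), np.float64(164.5))
60 grey 72.5 95.5 orange (np.float64(55.5), np.float64(164.5))
```

View pics/c6.png

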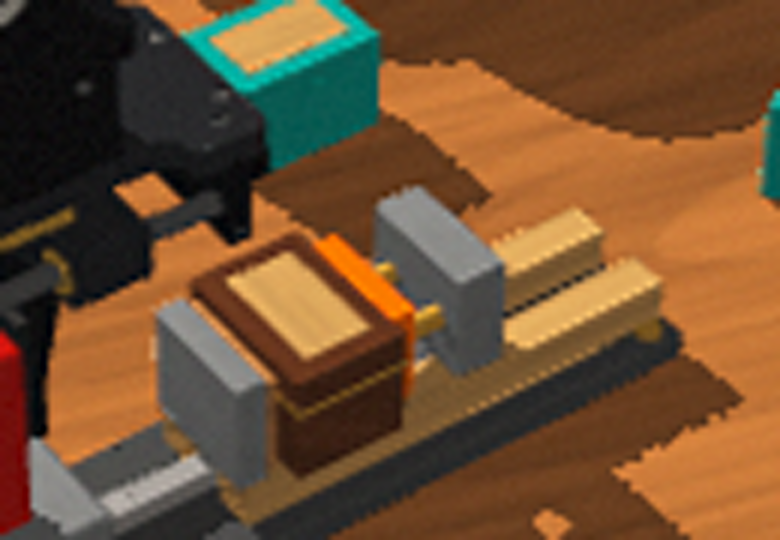

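The crop shows the pad (360,280) just touching the upright box and the block standing back by the full gap, with a thin cork gap still on the left at (270,385). Travel is about 59 mm and needs to reach about 70, so one last, nearly full, gentle stroke remains.

```bash
python3 -m pendant '[[[0,0,0,0,0,0,0.65],[0,0,0,0,0,0,0.6],[0,0,0,0,0,0,0.55],[0,0,0,0,0,0,0.5],[0,0,0,0,0,0,0.46]]]'; python3 -m pendant '[[[0,0,0,0,0,0,0.445],[0,0,0,0,0,0,0.445],[0,0,0,0,0,0,0.445],[0,0,0,0,0,0,0.445],[0,0,0,0,0,0,0.445]]]'; python3 trk.py s7;  python3 -c "
from trk import *
for fn in ('s1','s6','s7'):
  B=up(fn)
  for z in (56,60,66):
    X=np.arange(45,165,.5); P_=np.array([B[tuple(np.round(pj(W(x,-24.5,z))).astype(int)[::-1])][::-1] for x in X])
    sat=P_.max(1)-P_.min(1); g=X[(sat<22)&(P_.max(1)<110)&(X>57)]; o=X[(P_[:,0]-P_[:,1]>60)&(X<80)]
    print(fn,z,'grey',g.min(),g.max(),'orange',(o.min(),o.max()) if len(o) else 0)
"
```

```text
time: 19.4
position: [0.6262, -0.1448, 0.0919]
tool_rot: [0.993, 0.121, 0.0, 0.0]
ft_force: [-0.2, -5.7, -2.4]
grip_width: 0.0423
grip_force: 12.2
time: 20.02
position: [0.6262, -0.1448, 0.092]
tool_rot: [0.993, 0.121, 0.0, 0.0]
ft_force: [0.1, -6.2, -2.2]
grip_width: 0.0393
grip_force: 12.6
[(np.float32(11.5), np.float64(69.6)), (np.float32(11.6), np.float64(70.1)), (np.float32(11.9), np.float64(69.1))]
s1 56 grey 83.0 147.5 orange 0
s1 60 grey 124.5 147.0 orange 0
s1 66 grey 123.0 147.5 orange (np.float64(79.0), np.float64(79.5))
s6 56 grey 61.0 95.5 orange (np.float64(56.0), np.float64(58.0))
s6 60 grey 72.5 95.5 orange (np.float64(55.5), np.float64(58.5))
s6 66 grey 71.5 95.5 orange (np.float64(54.0), np.float64(59.0))
s7 56 grey 57.5 85.5 orange (np.float64(52.0), np.float64(55.5))
s7 60 grey 62.5 85.5 orange (np.float64(53.5), np.float64(55.5))
s7 66 grey 61.5 85.5 orange (np.float64(50.5), np.float64(56.5))
```

```bash
python3 -m pendant '[[[0,0,0,0,0,0,0.435],[0,0,0,0,0,0,0.425],[0,0,0,0,0,0,0.425],[0,0,0,0,0,0,0.425],[0,0,0,0,0,0,0.425]]]'; python3 -m pendant '[[[0,0,0,0,0,0,0.425],[0,0,0,0,0,0,0.425],[0,0,0,0,0,0,0.425],[0,0,0,0,0,0,0.425],[0,0,0,0,0,0,0.425]]]'; python3 trk.py s8;  python3 -c "
from trk import *
for fn in ('s6','s7','s8'):
  B=up(fn)
  for z in (60,66):
    X=np.arange(45,165,.5); P_=np.array([B[tuple(np.round(pj(W(x,-24.5,z))).astype(int)[::-1])][::-1] for x in X])
    sat=P_.max(1)-P_.min(1); g=X[(sat<22)&(P_.max(1)<110)&(X>57)]; o=X[(P_[:,0]-P_[:,1]>60)&(X<80)]
    print(fn,z,'grey',g.min(),g.max(),'orange',(o.min(),o.max()) if len(o) else 0)
"
```

```text
time: 20.7
position: [0.6262, -0.1448, 0.0919]
tool_rot: [0.993, 0.121, 0.0, 0.0]
ft_force: [0.5, -4.9, -2.9]
grip_width: 0.0377
grip_force: 12.9
time: 21.32
position: [0.6262, -0.1448, 0.0919]
tool_rot: [0.993, 0.121, 0.0, 0.0]
ft_force: [-0.0, -5.3, -3.0]
grip_width: 0.0374
grip_force: 12.9
[(np.float32(11.6), np.float64(70.6)), (np.float32(11.7), np.float64(71.1)), (np.float32(11.8), np.float64(70.1))]
s6 60 grey 72.5 95.5 orange (np.float64(55.5), np.float64(58.5))
s6 66 grey 71.5 95.5 orange (np.float64(54.0), np.float64(59.0))
s7 60 grey 62.5 85.5 orange (np.float64(53.5), np.float64(55.5))
s7 66 grey 61.5 85.5 orange (np.float64(50.5), np.float64(56.5))
s8 60 grey 61.0 85.0 orange (np.float64(53.5), np.float64(55.5))
s8 66 grey 60.0 84.5 orange (np.float64(50.5), np.float64(56.5))
```

```bash
python3 -c "
from rig import hand_in
print(hand_in())"
```

```text
the job is handed in; nothing more can be done
None
```

The job is handed in: the box stands upright on the bed against the cork, and the orange pad is about half pushed in (about 9 of 18 mm, estimated from the scene camera). The fingers still hold the grips squeezed. The arm kept clear of the bowl, pen pot and candlestick, though I did not check them again at the end.

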